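# Pull the display case's sash down with the hook pole

### The job

Close the little white display case behind the counter's front strip: take the pole with the brass hook, put the hook through the ring on the case's sash and pull the sash fully down with it, keeping your gripper off the case. Then unhook the pole and stand it on its handle on the counter again, with the sash still shut. Leave the pole without a hook where it is.

Things in the scene. Friction and masses are not known exactly. Their poses are not given: they have to be found in the camera images.
- hook_pole_grip (a point): Hook pole (mm): centre of its pale wood handle, 90 long (x) x 26 wide (y) x 46 high (z), brass band, standing on the counter (this point 23 above it); grasp across the 26. +x points to the hook, z up. A brass rod 8 thick, axis 13 above this point, runs along x from the handle to x = +145, then turns straight down: an L hook whose lowest point is 11 below this point. 0.15 kg.
- plain_pole_grip (a point): Bystander: centre of the grey plastic handle of a second pole of the same size (90 x 26 x 46 mm), its straight steel rod ending at x = +148 mm in a black rubber ball, without a hook. +x points along the rod, z up. The two poles swap places between starts.
- ring (a point): (mm) Centre of the brass ring on the sash, moving with it: 60 inside, 74 outside, upright, rigid, parallel to the case front. +x points level into the case: the way the hook goes through. z up. The sash is 40 behind this point; only one arm 9 thick, at the ring's top (34 above), crosses that gap. It is 289 above the counter with the sash up, 149 down. White case: top at 347, 182 wide, its front 29 behind the ring.
- sash (a joint): How far the glazed aluminium sash has been pulled down, in m: 0 is all the way up (open), 0.140 all the way down on its stop (shut). It slides straight down, stays where it is left, and needs a pull of about 3 N.

How it is judged:
On the way, in this order (a step that is already met when the one before it is completed fails the run):
1. the hook pole's rod passes through the ring, hook behind it (x of ring in the frame of hook_pole_grip between 0.08 and 0.14 m and y of ring in the frame of hook_pole_grip between -0.03 and 0.03 m and z of ring in the frame of hook_pole_grip between -0.018 and 0.046 m), for 0.1 s.
2. the sash is fully down (within 15 mm) with the hook still in the ring (all of step 1 and value of joint sash above 0.125 m), for 0.1 s.
At the end, for the whole second after the job is handed in: The sash is down to within 15 mm of its stop; the hook pole stands upright (within 0.2 rad) and at rest with its handle on the counter; the pole without a hook is within 30 mm of where it was (value of joint sash above 0.125 m and height (world z) of hook_pole_grip between 0.015 and 0.032 m and angle between hook_pole_grip's own z axis and vertical below 0.2 rad and linear speed of hook_pole below 0.02 m/s and distance of plain_pole_grip from where it was at the start of the episode below 0.03 m); the robot touches nothing.
It fails at once if the gripper or arm itself presses on the case, sash or ring (over 2 N) (contact force between any of the fingers, the arm and case above 2 N).
It fails at once if the pole without a hook is moved by over 30 mm (distance of plain_pole_grip from where it was at the start of the episode above 0.03 m).
It also fails if it takes over 58 s, if anything falls off the work surface, if the arm or the gripper's body presses on something with over 40 N, if the wrist force passes 120 N, or if a joint passes its speed limit or range.

### The arm

A 6-joint arm with a two-finger parallel gripper is mounted at the origin on a cart in front of the work surface, level with it; the furniture and walls round the work are solid. World frame = base frame: x ahead of the robot, y to its left, z up, the work surface at z = 0. Lengths are in m, angles in rad, forces in N, time in s.
With the tool pointing down it reaches from about 0.35 to 0.775 m from the base axis. Payload 5.5 kg.
Tool frame: the origin (TCP) lies at the very end of the fingers, on their centre line; the grasp point (between the pads) lies 19 mm behind it; z points along the fingers, x is the direction in which the jaws open and shut, and the axes are right-handed (so a half turn about z gives the same grasp; the last joint's range is limited). The gripper opens to 85 mm and grips with 20 to 120 N. Pads are 22 mm wide; open, the fingers measure 114 mm over their backs; the gripper's body (76 mm by 85 mm) begins 54 mm behind the grasp point. The pads swing forward as they close: fully open they stand 13 mm farther back than shut.
Start: joints at [-1.245, 0.313, 0.046, 1.304, 0, 1.431], TCP at [0.258, -0.514, 0.231] pointing down, gripper open.
Joint ranges: [-2.76, 2.76], [-0.86, 1.69], [-1.03, 1.26], [-2.2, 2.34], [-1.47, 1.5], [-3.14, 3.14]. Speed limits (rad/s): [2.57, 2.57, 3.14, 3.14, 3.14, 3.14].

### API

Orientations are given as a unit quaternion [w, x, y, z].
In Python, from workcell import env gives the robot as it stands.
- The arm moves only by the shell command python3 -m inch 'ROWS' [FORCE]. ROWS is JSON, a list of rows, each a list of 7 numbers: the turn, a rotation vector about the tool's x, y, z each as a share of 8 degrees, from -1 to 1, then the shift along the tool's x, y, z each as a share of 0.05 m, from -1 to 1, then the closure, from 0 (fully open) to 1 (shut). A call has 1 to 12 rows; each row shifts and turns the commanded pose from where the row before left it, along the tool's axes as they then stand; what a row does not reach is not made up. A row lasts 1/10 s, in which the tool goes at most 50 mm and 8.59 degrees, less where a joint would pass 70% of its speed; a pose out of reach is approached as far as the arm can. A call with a number of a shift or a turn outside -1 to 1 is refused whole. A call with a gripper value outside its range is refused whole. The fingers move at their own pace and stop on an object; FORCE is the grip in N (left out, the last holds). Time passes only in rows, so rows that do not move let the fingers close. It gives the time, the measured TCP pose, the force and the opening at its end, in the units of the state.
- env.get_state(): the state, without advancing time (a new reading comes with each control period).
- env.read_camera(name): name is "scene" or "top" or "wrist"; returns the picture (420x560x3 uint8, red, green, blue); there is no depth.
- env.calibration(name): a dict with "fx", "fy", "cx", "cy" (pixels), "rvec" (rotation vector, rad) and "tvec" (3), from world to camera coordinates, as OpenCV has them; the wrist camera has in their place "hand_eye" (4x4, takes a point from camera to tool coordinates, whose origin is the TCP and whose axes are the tool frame's). Camera axes: x right, y down, z forward; pixel columns grow to the right and rows downward; lengths in m; the calibration is good to about 2 mm. The wrist camera is an equidistant fisheye: a pixel r from the principal point sees the ray r / f radians off the axis. A picture is of the moment at which its call begins: read the wrist's pose just before it. calibration takes no time and is no camera call.
- env.hand_in(): hands the job in, once; it reports no verdict.
The state is a dict: "clock": time; "joint_pos": joint angles; "qvel": joint speeds; "tau": joint torques, N m; "tcp_pos": TCP position; "orientation": TCP orientation; "wrist_force": force on the tool from outside, world axes, zero at the start; "ft_torque": the same for the moment, N m; "finger_gap": finger opening in m.
Only numpy, scipy, OpenCV 4.12 (cv2) and the standard library are available. Lean on these libraries where they do the work, as an engineer would, in place of code of your own. Each camera call takes 0.05 s, during which the arm holds its last target.

## Working session

There is one attempt and no reset: what is moved stays moved. The work goes in short steps, Python scripts to look and compute and a shell command to move; the robot and the scene stay as the last step left them, time stands still between calls to the robot, and variables do not carry over. Pictures are saved under pics/ and viewed, and the job is handed in when it is done.

```bash
ls; mkdir -p pics; python3 - <<'E'
from workcell import env
import cv2
print(env.get_state())
for n in ["scene","top","wrist"]:
    print(n,env.calibration(n))
    cv2.imwrite(f"pics/{n}0.png",cv2.cvtColor(env.read_camera(n),cv2.COLOR_RGB2BGR))
E
```

```text
pics
{'clock': 0.0, 'joint_pos': array([-1.24463967e+00,  3.14017442e-01,  4.49524601e-02,  1.30362024e+00,
       -1.69642323e-05,  1.43116641e+00]), 'qvel': array([-0.00027587,  0.00027613, -0.00084806, -0.00032461, -0.00034578,
       -0.00068985]), 'tau': array([ 4.55927948e-03, -4.80621278e+01,  2.98536122e+01,  1.93179573e-02,
        1.58002490e-04,  1.64238440e-05]), 'tcp_pos': array([ 0.25804606, -0.51324832,  0.23038836]), 'orientation': array([-5.96198944e-04,  8.51212207e-01, -5.24820814e-01, -7.32529021e-04]), 'wrist_force': array([ 0.3239231 , -0.82046636,  0.18436467]), 'ft_torque': array([ 0.01054472, -0.01681489,  0.01721277]), 'finger_gap': 0.08516016438167547}
scene {'fx': 454.2353929669408, 'fy': 454.2353929669408, 'cx': 281.89033794254794, 'cy': 203.66899982993388, 'rvec': array([ 0.9074733 , -2.45428415,  1.16450491]), 'tvec': array([0.484637  , 0.37014356, 0.85197162])}
top {'fx': 385.13666810380175, 'fy': 385.13666810380175, 'cx': 271.85733354896985, 'cy': 208.39405624597507, 'rvec': array([ 2.14584811, -2.19329391,  0.1481813 ]), 'tvec': array([0.05167507, 0.59521879, 0.96861381])}
wrist {'fx': 325.19226210127806, 'fy': 325.19226210127806, 'cx': 282.2261498925759, 'cy': 213.38716495194333, 'hand_eye': array([[ 9.99999756e-01, -5.43262503e-04, -4.38357613e-04,
        -1.75107806e-04],
       [ 6.43911666e-04,  9.60373976e-01,  2.78713851e-01,
        -7.04797220e-02],
       [ 2.69572459e-04, -2.78714066e-01,  9.60374092e-01,
        -1.42061961e-01],
       [ 0.00000000e+00,  0.00000000e+00,  0.00000000e+00,
         1.00000000e+00]])}
```

View pics/scene0.png

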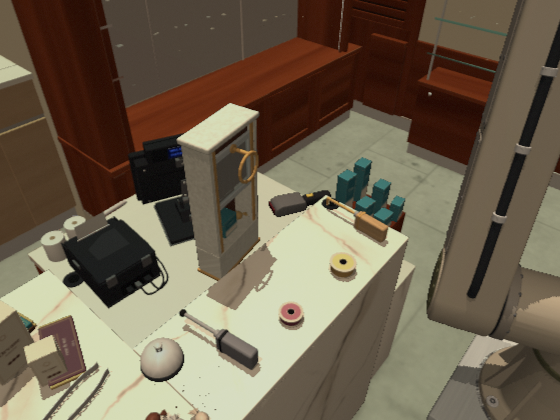

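View pics/top0.png

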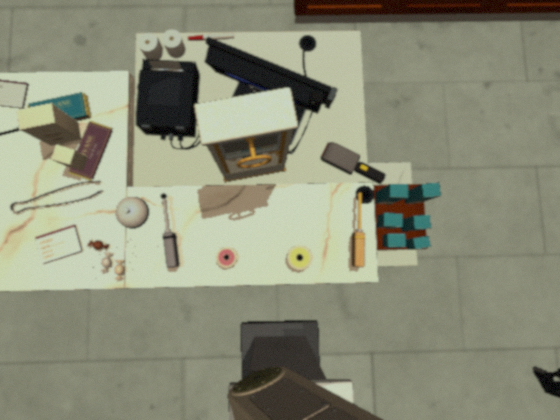

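View pics/wrist0.png

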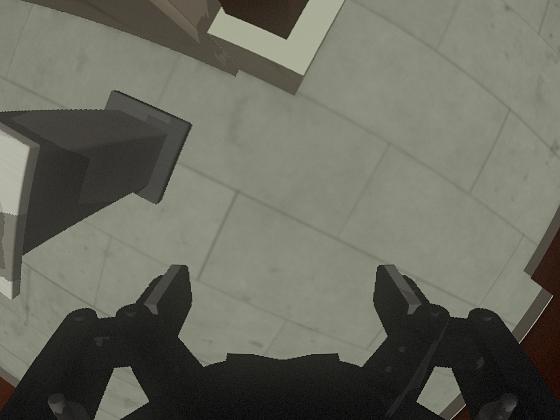

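The scene view shows the wooden hook pole at about (360,220) and the grey plain pole at (225,340). The ring is at (248,165). The top view shows the hook pole at (358,230), the plain pole at (169,240) and the ring at (255,158). I'll zoom in on these next.

```bash
python3 - <<'E'
import cv2,numpy as np
s=cv2.imread("pics/scene0.png");t=cv2.imread("pics/top0.png")
def crop(im,x0,y0,w,h,k): return cv2.resize(im[y0:y0+h,x0:x0+w],None,fx=k,fy=k,interpolation=cv2.INTER_CUBIC)
a=crop(s,310,180,100,70,4);b=crop(s,220,130,50,70,4)
c=crop(t,340,175,50,100,4);d=crop(t,190,80,120,110,4)
o=np.zeros((600,800,3),np.uint8)
o[:280,:400]=a;o[:280,400:600]=b
o[:400,600:800]=c
cv2.imwrite("pics/z1.png",o);cv2.imwrite("pics/z2.png",d)
E
```

```text
(no output)
```

View pics/z1.png

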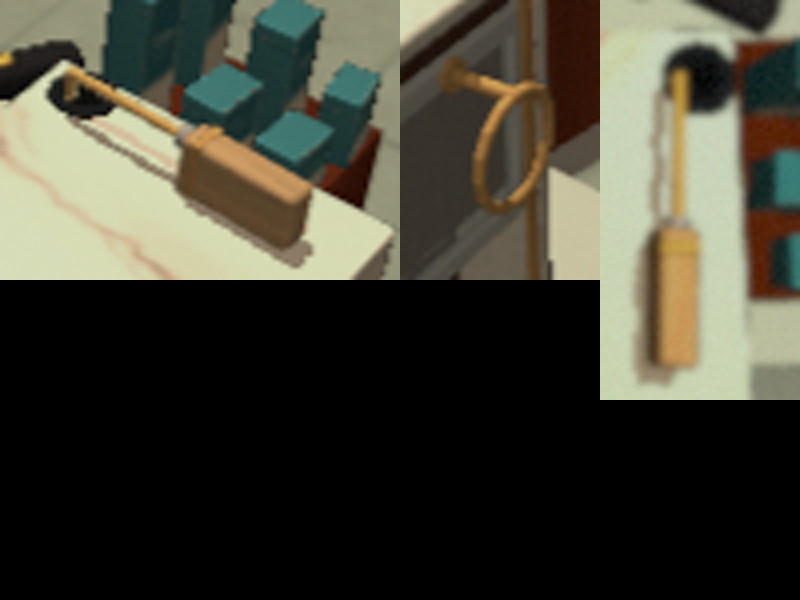

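View pics/z2.png

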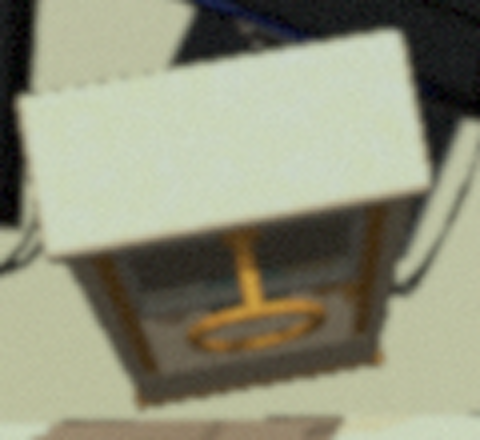

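```bash
cat > h.py <<'E'
import numpy as np,cv2
from workcell import env
from scipy.spatial.transform import Rotation as R
from scipy.optimize import least_squares
C={n:env.calibration(n) for n in ["scene","top"]}
def K(c): return np.array([[c["fx"],0,c["cx"]],[0,c["fy"],c["cy"]],[0,0,1.]])
def proj(n,P):
    c=C[n]; return cv2.projectPoints(np.atleast_2d(np.array(P,float)),c["rvec"],c["tvec"],K(c),None)[0][:,0]
def onz(n,uv,z):
    c=C[n];Rm=R.from_rotvec(c["rvec"]).as_matrix();o=-Rm.T@c["tvec"]
    d=Rm.T@np.array([(uv[0]-c["cx"])/c["fx"],(uv[1]-c["cy"])/c["fy"],1]);return o+d*(z-o[2])/d[2]
def tri(a,b):
    f=lambda p:np.r_[proj("scene",p)[0]-a,proj("top",p)[0]-b]
    r=least_squares(f,[.6,0,.1]);return r.x,r.fun
E
python3 - <<'E'
from h import *
np.set_printoptions(precision=4,suppress=True)
z=lambda x0,y0,u,v:(x0+u/4,y0+v/4)
cs=[z(190,80,*p) for p in [(50,255),(430,187),(402,30),(17,97)]]
for c in cs: print("case",onz("top",c,.347))
print("ring",tri(z(220,130,113,148),z(190,80,256,327)))
for p in [(655,363),(697,366),(660,232),(700,232)]: print("handle",onz("top",z(340,175,p[0]-600,p[1]),.046))
for p in [(680,218),(680,70)]: print("rod",onz("top",z(340,175,p[0]-600,p[1]),.036))
# scene: handle top corners back-near etc
for p in [(311,186),(285,203),(180,143),(212,127)]: print("sc handle",onz("scene",z(310,180,*p),.046))
print("sc rod",onz("scene",z(310,180,178,130),.036),onz("scene",z(310,180,70,70),.036),"tip",onz("scene",z(310,180,72,96),.012))
print("plain", onz("top",(171,250),.046),onz("top",(163.5,196),.036))
E
```

```text
case [0.6804 0.1684 0.347 ]
case [ 0.7093 -0.0055  0.347 ]
case [0.7849 0.0052 0.347 ]
case [0.7553 0.1834 0.347 ]
ring (array([0.6659, 0.078 , 0.2652]), array([ 0.5042,  0.1138, -0.2926, -0.3978]))
handle [ 0.4439 -0.1657  0.046 ]
handle [ 0.4414 -0.1924  0.046 ]
handle [ 0.5269 -0.173   0.046 ]
handle [ 0.5263 -0.1987  0.046 ]
rod [ 0.5361 -0.1888  0.036 ]
rod [ 0.6332 -0.1936  0.036 ]
sc handle [ 0.4428 -0.1886  0.046 ]
sc handle [ 0.4472 -0.1639  0.046 ]
sc handle [ 0.5283 -0.1687  0.046 ]
sc handle [ 0.5212 -0.1962  0.046 ]
sc rod [ 0.5419 -0.1894  0.036 ] [ 0.6331 -0.1937  0.036 ] tip [ 0.6311 -0.1966  0.012 ]
plain [0.4942 0.2966 0.046 ] [0.6343 0.3194 0.036 ]
```

```bash
cat >> h.py <<'E'
def polepts(g,yaw,pitch=0,n=40):
    Rm=R.from_euler('ZY',[yaw,pitch]).as_matrix()
    L=[]
    for x in(-.045,.045):
        for y in(-.013,.013):
            for zz in(-.023,.023): L.append((x,y,zz))
    L+=[(x,0,.013) for x in np.linspace(.045,.145,15)]+[(.141,0,zz) for zz in np.linspace(.013,-.011,6)]
    return np.array(g)+np.array(L)@Rm.T
def ringpts(c,yaw):
    a=np.linspace(0,2*np.pi,24,endpoint=False)
    e=np.array([-np.sin(yaw),np.cos(yaw),0]);i=np.array([np.cos(yaw),np.sin(yaw),0])
    c=np.array(c);P=[c+r*(np.cos(t)*e+np.sin(t)*np.array([0,0,1])) for t in a for r in(.0335,)]
    P+=[c+np.array([0,0,.034])+i*t for t in np.linspace(0,.04,6)]
    return np.array(P)
def overlay(im,n,pts,box,k,col=(0,0,255)):
    x0,y0,w,h=box
    o=cv2.resize(im[y0:y0+h,x0:x0+w],None,fx=k,fy=k,interpolation=cv2.INTER_CUBIC)
    for u,v in proj(n,pts): cv2.circle(o,(int(round((u-x0+.5)*k)),int(round((v-y0+.5)*k))),1,col,-1)
    return o
E
python3 - <<'E'
from h import *
s=cv2.imread("pics/scene0.png");t=cv2.imread("pics/top0.png")
y=np.deg2rad(9.4)
o=np.zeros((600,800,3),np.uint8)
r1=ringpts((.666,.077,.289),y); r2=ringpts((.666,.077,.267),y)
o[:300,:200]=overlay(s,"scene",r1,(225,140,40,60),5)
o[:300,200:400]=overlay(s,"scene",r2,(225,140,40,60),5)
o[300:500,:200]=overlay(t,"top",r1,(235,130,40,40),5)
o[300:500,200:400]=overlay(t,"top",r2,(235,130,40,40),5)
p=polepts((.486,-.182,.023),np.deg2rad(-4.3))
o[:280,400:]=overlay(s,"scene",p,(310,180,100,70),4)
o[280:600,400:560]=overlay(t,"top",p,(340,190,40,80),4)
cv2.imwrite("pics/ov.png",o)
E
```

```text
(no output)
```

View pics/ov.png

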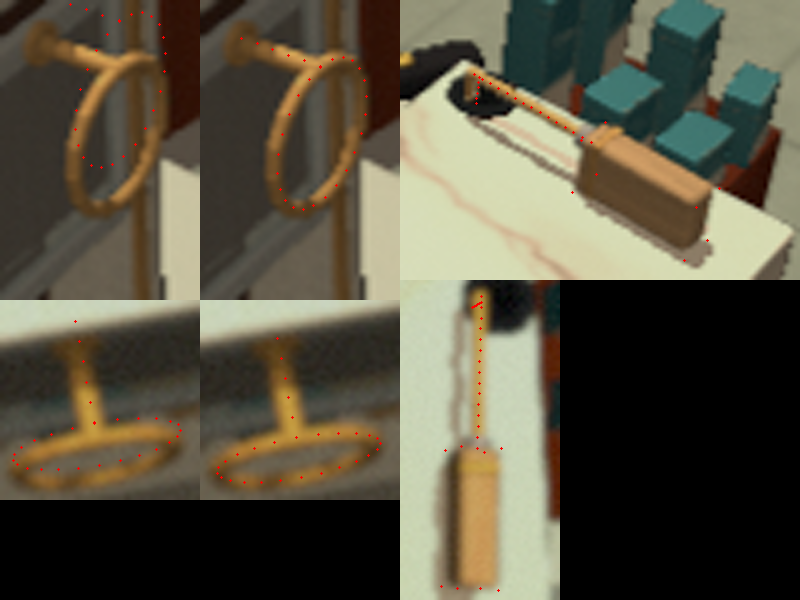

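```bash
python3 - <<'E'
from h import *
np.set_printoptions(precision=4,suppress=True)
s=cv2.imread("pics/scene0.png");t=cv2.imread("pics/top0.png")
o=np.zeros((600,800,3),np.uint8)
o[:500,:400]=cv2.resize(s[140:240,330:410],None,fx=5,fy=5,interpolation=cv2.INTER_CUBIC)
o[:500,400:800]=cv2.resize(t[165:265,365:445],None,fx=5,fy=5,interpolation=cv2.INTER_CUBIC)
cv2.imwrite("pics/teal.png",o)
print([onz("top",(378,v),0) for v in (200,250,285)])
E
```

```text
[array([ 0.6172, -0.2508,  0.    ]), array([ 0.4824, -0.2433,  0.    ]), array([ 0.3904, -0.2382,  0.    ])]
```

View pics/teal.png

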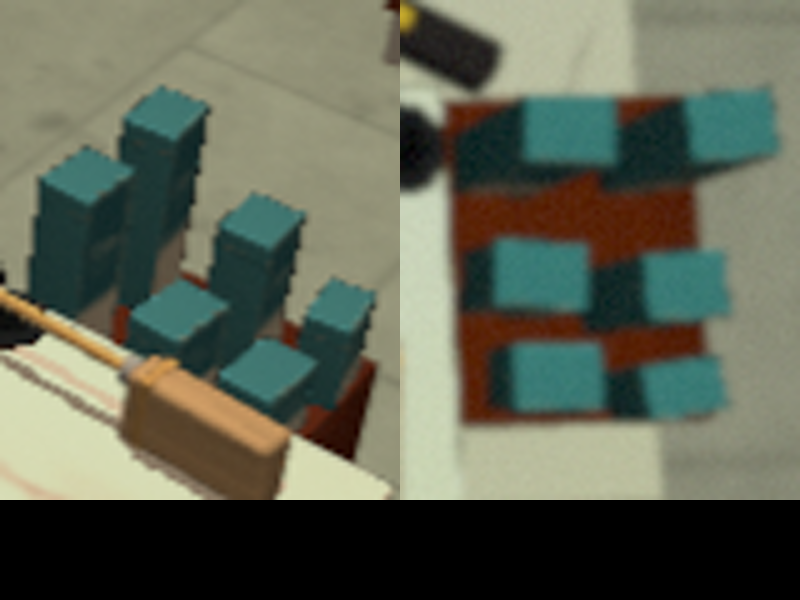

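```bash
python3 - <<'E'
from h import *
np.set_printoptions(precision=4,suppress=True)
print(tri((383.6,214),(396,240)),tri((365.6,202.4),(393,219.4)),tri((347,175.6),(399,191)),tri((363.2,162),(431.4,189.6)),sep='\n')
# plan
from scipy.spatial.transform import Rotation as R
st=env.get_state();q=st["orientation"];R0=R.from_quat(q[[1,2,3,0]])
print(R0.as_matrix(), st["tcp_pos"])
E
```

```text
(array([ 0.5083, -0.3013, -0.023 ]), array([-0.1014, -0.0018,  0.0512,  0.0828]))
(array([ 0.5638, -0.2896, -0.0031]), array([ 0.009 ,  0.0004, -0.0046, -0.0072]))
(array([ 0.6326, -0.2878,  0.0593]), array([ 0.5886,  0.0432, -0.2896, -0.4464]))
(array([ 0.6329, -0.3705,  0.0638]), array([ 0.1011,  0.0051, -0.0471, -0.074 ]))
[[ 0.4491 -0.8935 -0.0005]
 [-0.8935 -0.4491  0.0014]
 [-0.0014 -0.0002 -1.    ]] [ 0.2581 -0.5134  0.2306]
```

```bash
python3 -m inch '[[0,0,-1,0,0,0,0],[0,0,-1,0,0,0,0],[0,0,-1,0,0,0,0],[0,0,-1,0,0,0,0],[0,0,-1,0,0,0,0],[0,0,-1,0,0,0,0],[0,0,-1,0,0,0,0],[0,0,-1,0,0,0,0],[0,0,-1,0,0,0,0],[0,0,-1,0,0,0,0],[0,0,-1,0,0,0,0],[0,0,-1,0,0,0,0]]' 120; python3 -m inch '[[0,0,-1,0,0,0,0],[0,0,-1,0,0,0,0],[0,0,-1,0,0,0,0],[0,0,-1,0,0,0,0],[0,0,-1,0,0,0,0],[0,0,-1,0,0,0,0],[0,0,-0.6,0,0,0,0],[0,0,0,0,0,0,0],[0,0,0,0,0,0,0]]'
cat > plan.py <<'E'
from h import *
import sys
np.set_printoptions(precision=3,suppress=True)
# usage: plan.py x y z xangle_deg  (tool down, tool x heading)
def plan(x,y,z,ang):
    st=env.get_state();q=st["orientation"];R0=R.from_quat(q[[1,2,3,0]])
    a=np.deg2rad(ang);ex=np.array([np.cos(a),np.sin(a),0]);ez=np.array([0,0,-1.]);
    Rt=R.from_matrix(np.c_[ex,np.cross(ez,ex),ez])
    d=np.array([x,y,z])-st["tcp_pos"]
    print("t",st["clock"],"tcp",st["tcp_pos"],"F",st["wrist_force"],"gap",st["finger_gap"],"q",st["joint_pos"])
    print("turn units",(R0.inv()*Rt).as_rotvec()/np.deg2rad(8),"shift units if turn first",Rt.inv().apply(d)/.05,"shift w/o turn",R0.inv().apply(d)/.05)
if __name__=="__main__": plan(*map(float,sys.argv[1:]))
E
python3 plan.py .487 -.182 .12 85.6
```

```text
clock: 1.35
tcp_pos: [0.2582, -0.5136, 0.2309]
orientation: [-0.0, 0.959, 0.284, -0.0]
wrist_force: [0.3, 1.1, -0.5]
finger_gap: 0.0855
clock: 2.25
tcp_pos: [0.2582, -0.5136, 0.2311]
orientation: [-0.0, 0.735, 0.678, 0.0]
wrist_force: [0.3, 0.0, -0.2]
finger_gap: 0.0856
t 2.25 tcp [ 0.258 -0.514  0.231] F [ 0.328  0.006 -0.219] gap 0.08557886973635301 q [-1.245  0.313  0.046  1.304  0.    -1.164]
turn units [-0.001 -0.003 -0.029] shift units if turn first [6.964 4.054 2.221] shift w/o turn [6.979 4.026 2.224]
```

```bash
python3 -m inch '[[0,0,0,0.7,0.4,0.2,0],[0,0,0,0.7,0.4,0.2,0],[0,0,0,0.7,0.4,0.2,0],[0,0,0,0.7,0.4,0.2,0],[0,0,0,0.7,0.4,0.2,0],[0,0,0,0.7,0.4,0.2,0],[0,0,0,0.7,0.4,0.2,0],[0,0,0,0.7,0.4,0.2,0],[0,0,0,0.7,0.4,0.2,0],[0,0,0,0.7,0.4,0.2,0],[0,0,0,0,0,0,0],[0,0,0,0,0,0,0]]'
python3 plan.py .487 -.182 .012 85.6
python3 - <<'E'
from h import *
cv2.imwrite("pics/w1.png",cv2.cvtColor(env.read_camera("wrist"),cv2.COLOR_RGB2BGR))
E
```

```text
clock: 3.45
tcp_pos: [0.4853, -0.1798, 0.131]
orientation: [-0.0, 0.734, 0.679, -0.0]
wrist_force: [-0.2, -0.4, -0.4]
finger_gap: 0.0852
t 3.45 tcp [ 0.485 -0.18   0.131] F [-0.181 -0.404 -0.382] gap 0.0851722646567348 q [-0.51   0.257 -0.283  1.031 -0.001 -0.432]
turn units [-0.006  0.001 -0.005] shift units if turn first [-0.041  0.038  2.381] shift w/o turn [-0.041  0.04   2.381]
```

View pics/w1.png

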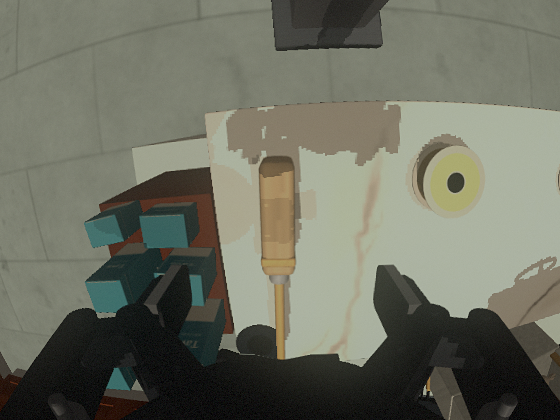

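The wrist view shows the wooden handle from about (277,158) to (279,275), with the rod running straight down the image at u≈280. That is aligned with the jaws, whose centre is at about 281. I'll check these pixels numerically.

```bash
cat >> h.py <<'E'
W=env.calibration("wrist")
def wproj(P,st):
    q=st["orientation"];T=np.eye(4);T[:3,:3]=R.from_quat(q[[1,2,3,0]]).as_matrix();T[:3,3]=st["tcp_pos"]
    M=np.linalg.inv(T@W["hand_eye"]);P=np.atleast_2d(P);c=P@M[:3,:3].T+M[:3,3]
    rho=np.hypot(c[:,0],c[:,1]);th=np.arctan2(rho,c[:,2]);k=W["fx"]*th/np.maximum(rho,1e-9)
    return np.c_[W["cx"]+k*c[:,0],W["cy"]+k*c[:,1]]
E
python3 - <<'E'
from h import *
im=cv2.imread("pics/w1.png");st=env.get_state()
for u,v in wproj(polepts((.487,-.182,.023),np.deg2rad(-4.4)),st): cv2.circle(im,(int(round(u)),int(round(v))),1,(0,0,255),-1)
cv2.imwrite("pics/w1o.png",cv2.resize(im[140:380,180:400],None,fx=2.5,fy=2.5,interpolation=cv2.INTER_CUBIC))
E
```

```text
(no output)
```

View pics/w1o.png

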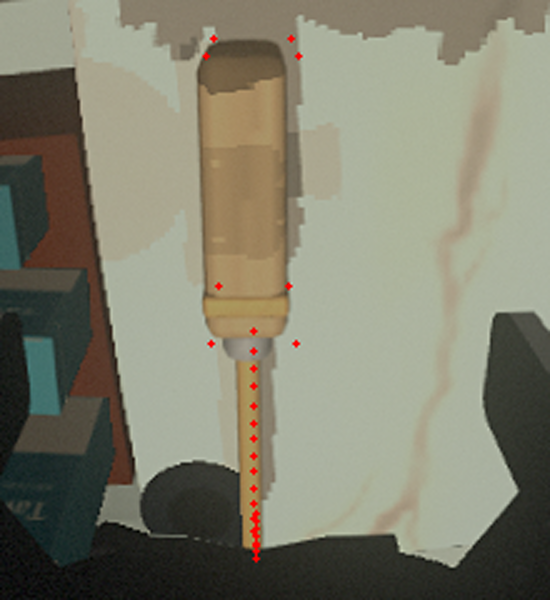

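```bash
python3 -m inch '[[0,0,0,-0.08,0.01,0.4,0],[0,0,0,0,0,0.4,0],[0,0,0,0,0,0.4,0],[0,0,0,0,0,0.4,0],[0,0,0,0,0,0.3,0],[0,0,0,0,0,0.2,0],[0,0,0,0,0,0.14,0],[0,0,0,0,0,0.14,0],[0,0,0,0,0,0,0],[0,0,0,0,0,0,0]]'; python3 plan.py .486 -.184 .012 85.8
```

```text
clock: 4.5
tcp_pos: [0.4856, -0.1849, 0.0126]
orientation: [0.0, 0.734, 0.679, 0.0]
wrist_force: [-0.1, 0.5, 0.0]
finger_gap: 0.0853
t 4.5 tcp [ 0.486 -0.185  0.013] F [-0.074  0.504  0.018] gap 0.08531975756751542 q [-0.518  0.381 -0.438  0.751 -0.    -0.439]
turn units [ 0.003  0.002 -0.04 ] shift units if turn first [0.018 0.007 0.012] shift w/o turn [0.019 0.007 0.012]
```

```bash
python3 -m inch '[[0,0,0,0,0,0,0.4],[0,0,0,0,0,0,0.5],[0,0,0,0,0,0,0.6],[0,0,0,0,0,0,0.8],[0,0,0,0,0,0,1],[0,0,0,0,0,0,1],[0,0,0,0,0,0,1],[0,0,0,0,0,0,1],[0,0,0,0,0,0,1],[0,0,0,0,0,0,1]]' 120; python3 plan.py .486 -.184 .15 85.8
```

```text
clock: 5.5
tcp_pos: [0.4858, -0.1848, 0.0128]
orientation: [0.0, 0.734, 0.679, 0.0]
wrist_force: [-0.5, 0.8, 5.1]
finger_gap: 0.0246
t 5.5 tcp [ 0.486 -0.185  0.013] F [-0.496  0.791  5.073] gap 0.024593193310878024 q [-0.518  0.381 -0.438  0.751  0.    -0.439]
turn units [ 0.007  0.003 -0.038] shift units if turn first [ 0.016  0.003 -2.744] shift w/o turn [ 0.015  0.006 -2.744]
```

```bash
python3 -m inch '[[0,0,0,0,0,-0.1,1],[0,0,0,0,0,-0.2,1],[0,0,0,0,0,-0.4,1],[0,0,0,0,0,-0.6,1],[0,0,0,0,0,-0.6,1],[0,0,0,0,0,-0.6,1],[0,0,0,0,0,-0.6,1],[0,0,0,0,0,-0.6,1],[0,0,0,0,0,-0.6,1],[0,0,0,0,0,-0.5,1],[0,0,0,0,0,0,1]]'; python3 plan.py .449 .041 .254 99.4
python3 - <<'E'
from h import *
for n in ["scene","wrist"]: cv2.imwrite(f"pics/{n}2.png",cv2.cvtColor(env.read_camera(n),cv2.COLOR_RGB2BGR))
E
```

```text
clock: 6.6
tcp_pos: [0.4868, -0.1855, 0.2564]
orientation: [0.003, 0.734, 0.679, 0.001]
wrist_force: [0.2, -0.3, -1.1]
finger_gap: 0.0245
t 6.6 tcp [ 0.487 -0.185  0.256] F [ 0.204 -0.27  -1.124] gap 0.02448102657626459 q [-0.518  0.196 -0.047  1.321 -0.    -0.439]
turn units [ 0.041  0.026 -1.739] shift units if turn first [ 4.592 -0.006  0.048] shift w/o turn [ 4.456 -1.111  0.028]
```

View pics/scene2.png

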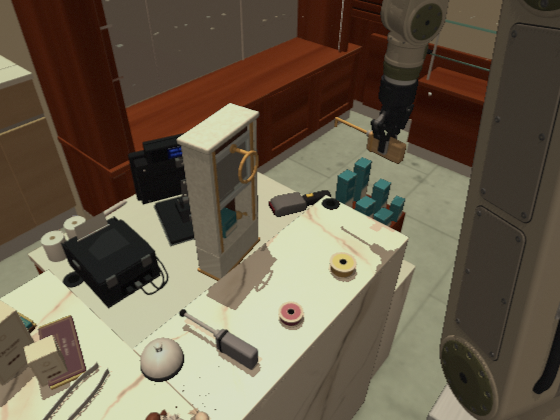

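View pics/wrist2.png

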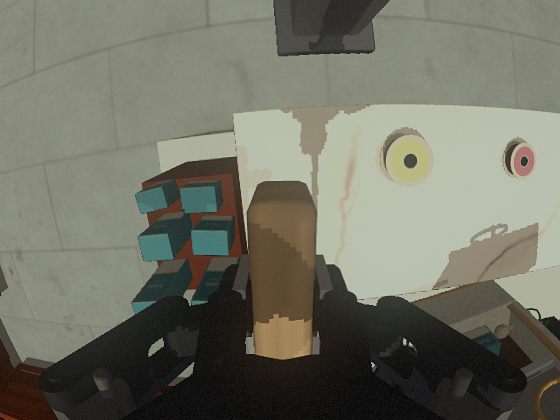

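The scene view shows the pole lifted and level, with the hook at about (337,122) and the handle at (387,148). The plain pole at (235,345) hasn't moved. Next I turn and move to the staging pose.

```bash
python3 -m inch '[[0,0,0,0.2,-0.05,0,1],[0,0,-0.2,0.4,-0.1,0,1],[0,0,-0.3,0.5,-0.1,0,1],[0,0,-0.3,0.5,-0.1,0,1],[0,0,-0.3,0.6,-0.1,0,1],[0,0,-0.3,0.6,-0.1,0,1],[0,0,-0.3,0.6,-0.1,0,1],[0,0,0,0.6,0,0,1],[0,0,0,0.3,0,0,1],[0,0,0,0.1,0,0,1],[0,0,0,0,0,0,1]]'; python3 plan.py .449 .041 .254 99.4
```

```text
clock: 7.8
tcp_pos: [0.4412, 0.0348, 0.2513]
orientation: [-0.001, 0.648, 0.761, -0.001]
wrist_force: [0.8, 0.1, -1.8]
finger_gap: 0.0245
t 7.8 tcp [0.441 0.035 0.251] F [ 0.84   0.121 -1.756] gap 0.02449220620957586 q [-0.103  0.052 -0.226  1.295 -0.    -0.263]
turn units [-0.014 -0.002 -0.027] shift units if turn first [ 0.096  0.173 -0.054] shift w/o turn [ 0.097  0.173 -0.054]
```

```bash
python3 -m inch '[[0,0,0,0.1,0.17,-0.05,1],[0,0,0,0,0,0,1],[0,0,0,0,0,0,1]]'; python3 plan.py .449 .041 .254 99.4
python3 - <<'E'
from h import *
for n in ["scene","top"]: cv2.imwrite(f"pics/{n}3.png",cv2.cvtColor(env.read_camera(n),cv2.COLOR_RGB2BGR))
s=cv2.imread("pics/scene3.png");t=cv2.imread("pics/top3.png")
o=np.zeros((600,800,3),np.uint8)
st=env.get_state();g=st["tcp_pos"]+[0,0,.010]
P=np.r_[polepts(g,np.deg2rad(9.2)),ringpts((.666,.077,.267),np.deg2rad(9.4))]
B=(220,130,100,100);o[:500,:500]=overlay(s,"scene",P,B,5)[:500,:500]
B=(225,130,60,120);o[:600,500:800]=overlay(t,"top",P,B,5)
cv2.imwrite("pics/ov3.png",o)
E
```

```text
clock: 8.1
tcp_pos: [0.4503, 0.0399, 0.2546]
orientation: [0.0, 0.649, 0.761, -0.0]
wrist_force: [0.7, -0.3, -1.8]
finger_gap: 0.025
t 8.1 tcp [0.45  0.04  0.255] F [ 0.706 -0.252 -1.773] gap 0.02502698056963507 q [-0.089  0.068 -0.2    1.302 -0.    -0.247]
turn units [-0.001  0.001 -0.044] shift units if turn first [ 0.026 -0.022  0.013] shift w/o turn [ 0.026 -0.022  0.013]
```

View pics/ov3.png

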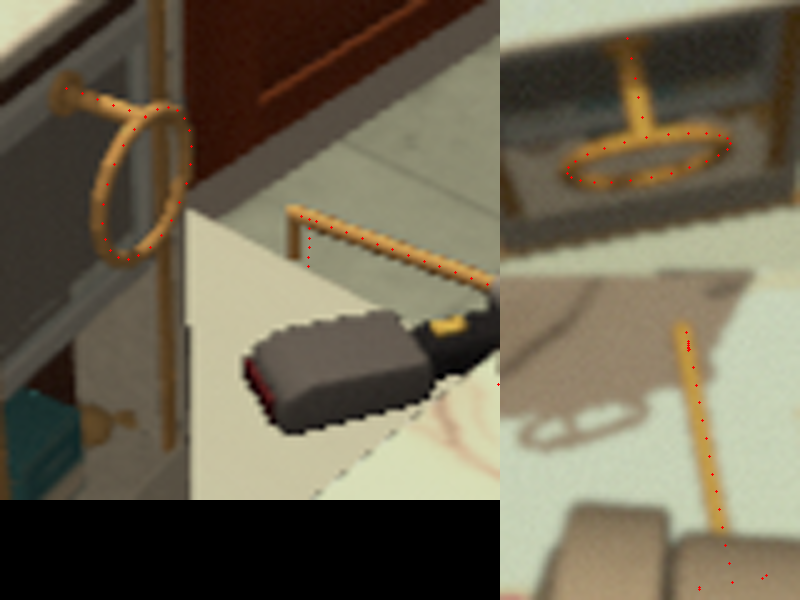

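View pics/scene3.png

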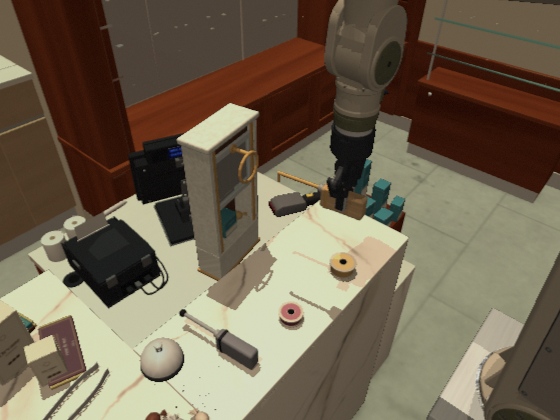

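```bash
python3 - <<'E'
from h import *
np.set_printoptions(precision=4,suppress=True)
st=env.get_state();t=st["tcp_pos"]
p,f=tri((277.9,171.8),(260.8,194.9));print(p,f,"expected tip",t+[0,0,.010]+np.array([.143*np.cos(.161),.143*np.sin(.161),.013]))
c=np.array([np.cos(.164),np.sin(.164),0]);e=np.array([-c[1],c[0],0]);r=np.array([.666,.077,.267])
print("ring-tip along, lateral, z",(r-p)@c,(r-p)@e,r[2]-p[2])
E
```

```text
[0.5951 0.0652 0.2797] [ 0.3309  0.0593 -0.188  -0.2653] expected tip [0.591  0.0628 0.2776]
ring-tip along, lateral, z 0.07187374638801977 8.81196381021675e-05 -0.012677369541475803
```

```bash
python3 -m inch '[[0,0,0,0,0.15,0,1],[0,0,0,0,0.25,0,1],[0,0,0,0,0.25,0,1],[0,0,0,0,0.25,0,1],[0,0,0,0,0.25,0,1],[0,0,0,0,0.25,0,1],[0,0,0,0,0.25,0,1],[0,0,0,0,0.19,0,1],[0,0,0,0,0.1,0,1],[0,0,0,0,0,0,1],[0,0,0,0,0,0,1]]'; python3 plan.py .545 .056 .254 99.4
python3 - <<'E'
from h import *
for n in ["scene","top"]: cv2.imwrite(f"pics/{n}4.png",cv2.cvtColor(env.read_camera(n),cv2.COLOR_RGB2BGR))
s=cv2.imread("pics/scene4.png");t=cv2.imread("pics/top4.png")
o=np.zeros((500,800,3),np.uint8)
o[:,:500]=cv2.resize(s[130:230,220:320],(500,500),interpolation=cv2.INTER_CUBIC)
o[:,500:]=cv2.resize(t[130:230,225:285],(300,500),interpolation=cv2.INTER_CUBIC)
cv2.imwrite("pics/ov4.png",o)
E
```

```text
clock: 9.3
tcp_pos: [0.5453, 0.0557, 0.2547]
orientation: [-0.0, 0.649, 0.761, -0.0]
wrist_force: [-0.3, 1.0, -0.3]
finger_gap: 0.0246
t 9.3 tcp [0.545 0.056 0.255] F [-0.276  0.994 -0.348] gap 0.024645978546349555 q [-0.045  0.256  0.025  1.341 -0.    -0.203]
turn units [-0.005  0.    -0.039] shift units if turn first [ 0.007 -0.005  0.013] shift w/o turn [ 0.007 -0.005  0.013]
```

View pics/ov4.png

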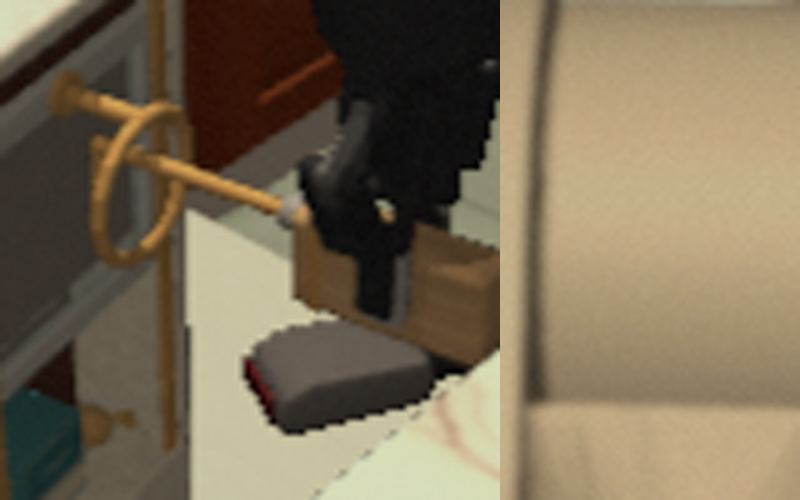

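The scene crop shows the rod through the ring, with the hook tip at crop (97,140) behind the ring's near limb. Now I pull down.

```bash
python3 -m inch '[[0,0,0,0,0,0.15,1],[0,0,0,0,0,0.2,1],[0,0,0,0,0,0.2,1],[0,0,0,0,0,0.2,1],[0,0,0,0,0,0.2,1],[0,0,0,0,0,0.2,1],[0,0,0,0,0,0.2,1],[0,0,0,0,0,0.2,1],[0,0,0,0,0,0,1]]'; python3 plan.py .545 .056 .098 99.1
python3 - <<'E'
from h import *
for n in ["scene"]: cv2.imwrite(f"pics/{n}5.png",cv2.cvtColor(env.read_camera(n),cv2.COLOR_RGB2BGR))
s=cv2.imread("pics/scene5.png")
cv2.imwrite("pics/ov5.png",cv2.resize(s[130:270,220:360],(700,600),interpolation=cv2.INTER_CUBIC))
E
```

```text
clock: 10.3
tcp_pos: [0.5447, 0.0558, 0.1755]
orientation: [-0.001, 0.649, 0.761, -0.001]
wrist_force: [-0.0, 0.1, -0.5]
finger_gap: 0.0245
t 10.3 tcp [0.545 0.056 0.175] F [-0.026  0.082 -0.541] gap 0.024524647668263806 q [-0.045  0.285 -0.131  1.157  0.    -0.203]
turn units [-0.016 -0.004 -0.001] shift units if turn first [0.003 0.006 1.55 ] shift w/o turn [0.002 0.009 1.55 ]
```

View pics/ov5.png

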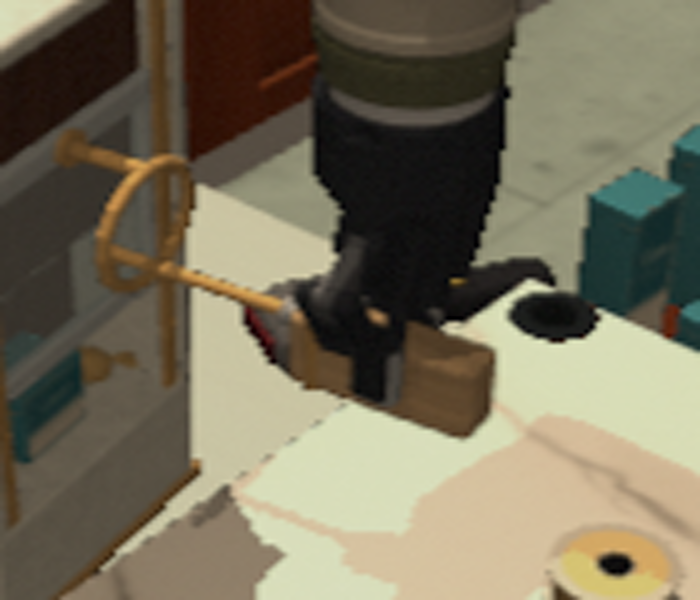

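The sash is coming down, with the rod seated on the ring's bottom at crop (130,265). I'll keep pulling.

```bash
python3 -m inch '[[0,0,0,0,0,0.15,1],[0,0,0,0,0,0.2,1],[0,0,0,0,0,0.2,1],[0,0,0,0,0,0.2,1],[0,0,0,0,0,0.2,1],[0,0,0,0,0,0.2,1],[0,0,0,0,0,0.15,1],[0,0,0,0,0,0.1,1],[0,0,0,0,0,0,1]]'; python3 -m inch '[[0,0,0,0,0,0.06,1],[0,0,0,0,0,0.06,1],[0,0,0,0,0,0.06,1],[0,0,0,0,0,0,1]]'; python3 - <<'E'
from h import *
for n in ["scene"]: cv2.imwrite(f"pics/{n}6.png",cv2.cvtColor(env.read_camera(n),cv2.COLOR_RGB2BGR))
s=cv2.imread("pics/scene6.png")
st=env.get_state()
P=np.r_[ringpts((.666,.077,.149),np.deg2rad(9.4))]
cv2.imwrite("pics/ov6.png",overlay(s,"scene",P,(220,150,140,120),5))
E
```

```text
clock: 11.25
tcp_pos: [0.5445, 0.0557, 0.1061]
orientation: [-0.001, 0.649, 0.761, -0.001]
wrist_force: [0.1, -0.5, -1.2]
finger_gap: 0.0244
clock: 11.65
tcp_pos: [0.5451, 0.0557, 0.0983]
orientation: [-0.0, 0.649, 0.761, -0.0]
wrist_force: [-4.7, 0.6, 4.5]
finger_gap: 0.0247
```

View pics/ov6.png

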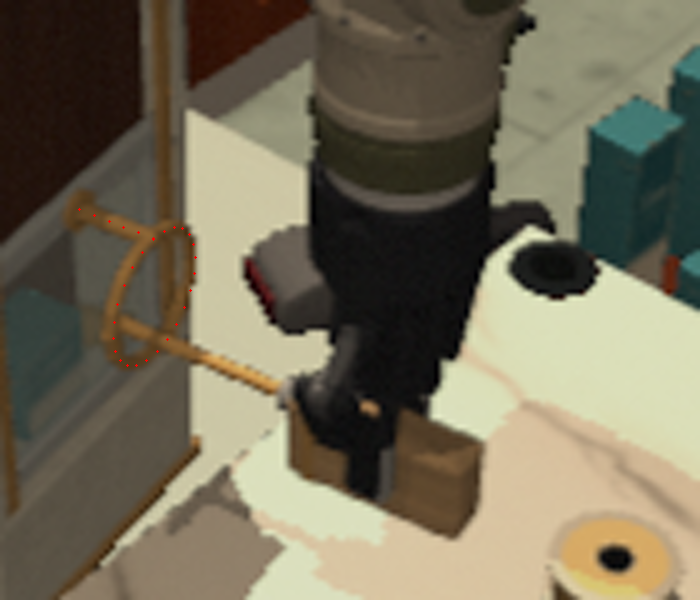

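The overlay of a shut ring (z = 0.149) matches the picture, and the wrist force jumped, so the sash is on its stop with the hook still in. I'll raise to the ring's middle and check before retreating.

```bash
python3 -m inch '[[0,0,0,0,0,0,1],[0,0,0,0,0,-0.1,1],[0,0,0,0,0,-0.2,1],[0,0,0,0,0,-0.2,1],[0,0,0,0,0,-0.18,1],[0,0,0,0,0,0,1],[0,0,0,0,0,0,1]]';  python3 - <<'E'
from h import *
for n in ["scene"]: cv2.imwrite(f"pics/{n}7.png",cv2.cvtColor(env.read_camera(n),cv2.COLOR_RGB2BGR))
s=cv2.imread("pics/scene7.png")
st=env.get_state()
c=np.array([np.cos(.16),np.sin(.16),0])
P=np.r_[ringpts((.666,.077,.149),np.deg2rad(9.4)),polepts(st["tcp_pos"]+[0,0,.0105]+.004*c,.16)]
cv2.imwrite("pics/ov7.png",overlay(s,"scene",P,(220,150,140,120),5))
E
```

```text
clock: 12.4
tcp_pos: [0.5459, 0.0557, 0.1327]
orientation: [0.0, 0.649, 0.761, 0.0]
wrist_force: [-0.1, 0.0, -1.9]
finger_gap: 0.0244
```

View pics/ov7.png

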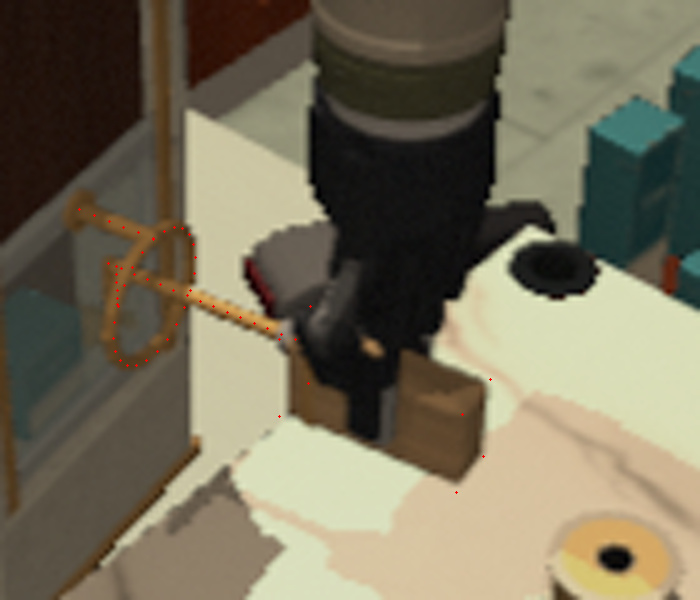

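The model overlay shows the rod level, mid-ring, with the hook free of the rim. I'll retreat straight back.

```bash
python3 -m inch '[[0,0,0,0,-0.1,0,1],[0,0,0,0,-0.2,0,1],[0,0,0,0,-0.2,0,1],[0,0,0,0,-0.25,0,1],[0,0,0,0,-0.25,0,1],[0,0,0,0,-0.25,0,1],[0,0,0,0,-0.25,0,1],[0,0,0,0,-0.25,0,1],[0,0,0,0,-0.25,0,1],[0,0,0,0,-0.1,0,1],[0,0,0,0,0,0,1]]';  python3 plan.py .486 -.184 .10 85.8; python3 - <<'E'
from h import *
for n in ["scene"]: cv2.imwrite(f"pics/{n}8.png",cv2.cvtColor(env.read_camera(n),cv2.COLOR_RGB2BGR))
s=cv2.imread("pics/scene8.png")
st=env.get_state()
c=np.array([np.cos(.16),np.sin(.16),0])
P=np.r_[ringpts((.666,.077,.149),np.deg2rad(9.4)),polepts(st["tcp_pos"]+[0,0,.0105]+.004*c,.16)]
cv2.imwrite("pics/ov8.png",overlay(s,"scene",P,(220,150,160,120),5))
E
```

```text
clock: 13.55
tcp_pos: [0.4412, 0.039, 0.1324]
orientation: [0.0, 0.649, 0.761, 0.0]
wrist_force: [-0.6, 0.6, -2.0]
finger_gap: 0.0245
t 13.55 tcp [0.441 0.039 0.132] F [-0.554  0.639 -2.006] gap 0.024538308716771633 q [-0.093  0.118 -0.454  0.999 -0.    -0.252]
turn units [0.001 0.001 1.659] shift units if turn first [-4.382  1.22   0.649] shift w/o turn [-4.545  0.181  0.649]
```

View pics/ov8.png

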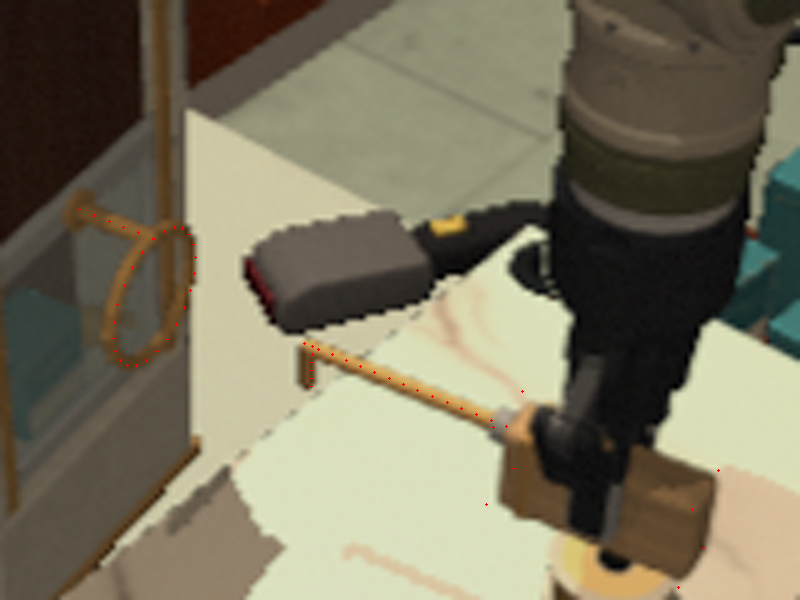

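The pole is unhooked and the ring is still at its shut position. I'll take the pole back to where it first stood.

```bash
python3 -m inch '[[0,0,0.1,-0.2,0.03,0,1],[0,0,0.2,-0.4,0.05,0,1],[0,0,0.25,-0.5,0.08,0,1],[0,0,0.25,-0.5,0.08,0,1],[0,0,0.25,-0.5,0.08,0,1],[0,0,0.25,-0.5,0.08,0,1],[0,0,0.2,-0.5,0.1,0,1],[0,0,0.16,-0.5,0.1,0,1],[0,0,0,-0.5,0.1,0,1],[0,0,0,-0.2,0,0,1],[0,0,0,0,0,0,1],[0,0,0,0,0,0,1]]';  python3 plan.py .486 -.184 .10 85.8
```

```text
clock: 14.8
tcp_pos: [0.483, -0.174, 0.132]
orientation: [-0.001, 0.733, 0.681, -0.0]
wrist_force: [0.4, 1.5, -0.8]
finger_gap: 0.0242
t 14.8 tcp [ 0.483 -0.174  0.132] F [ 0.439  1.461 -0.82 ] gap 0.0241626389323039 q [-0.502  0.249 -0.292  1.031  0.    -0.429]
turn units [-0.006 -0.005 -0.003] shift units if turn first [-0.196  0.075  0.64 ] shift w/o turn [-0.196  0.076  0.639]
```

```bash
python3 -m inch '[[0,0,0,-0.2,0.07,0.2,1],[0,0,0,0,0,0.35,1],[0,0,0,0,0,0.35,1],[0,0,0,0,0,0.35,1],[0,0,0,0,0,0.35,1],[0,0,0,0,0,0.3,1],[0,0,0,0,0,0.2,1],[0,0,0,0,0,0.1,1],[0,0,0,0,0,0,1],[0,0,0,0,0,0,1]]';  python3 plan.py .486 -.184 .013 85.8; python3 - <<'E'
from h import *
for n in ["scene"]: cv2.imwrite(f"pics/{n}9.png",cv2.cvtColor(env.read_camera(n),cv2.COLOR_RGB2BGR))
s=cv2.imread("pics/scene9.png")
st=env.get_state()
c=np.array([np.cos(-.073),np.sin(-.073),0])
P=polepts(st["tcp_pos"]+[0,0,.0105]+.002*c,-.073)
cv2.imwrite("pics/ov9.png",overlay(s,"scene",P,(310,160,100,90),6))
E
```

```text
clock: 15.8
tcp_pos: [0.4864, -0.1846, 0.0227]
orientation: [0.0, 0.732, 0.681, 0.0]
wrist_force: [-0.2, -0.2, -1.6]
finger_gap: 0.0247
t 15.8 tcp [ 0.486 -0.185  0.023] F [-0.233 -0.247 -1.594] gap 0.024668711294544957 q [-0.517  0.369 -0.425  0.775 -0.    -0.444]
turn units [0.005 0.003 0.003] shift units if turn first [ 0.012 -0.01   0.194] shift w/o turn [ 0.012 -0.01   0.194]
```

View pics/ov9.png

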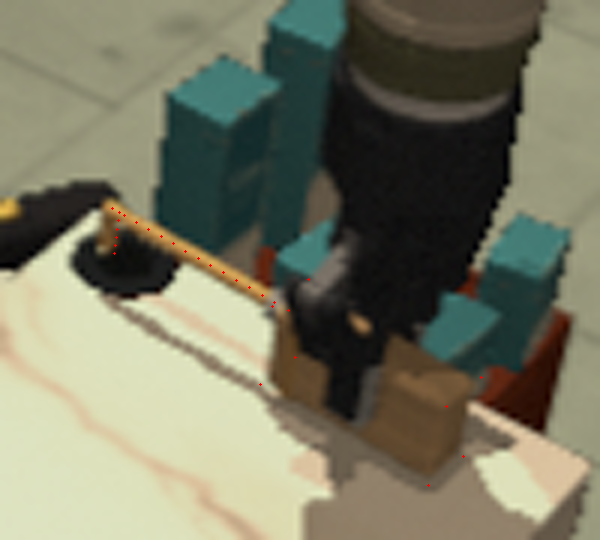

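The pole is level, about 1 cm above the counter at its original spot. I'll lower it gently and watch the force.

```bash
python3 -m inch '[[0,0,0,0,0,0.08,1],[0,0,0,0,0,0.05,1],[0,0,0,0,0,0.03,1],[0,0,0,0,0,0,1],[0,0,0,0,0,0,1]]'; python3 -m inch '[[0,0,0,0,0,0.02,1],[0,0,0,0,0,0.01,1],[0,0,0,0,0,0,1],[0,0,0,0,0,0,1]]'
```

```text
clock: 16.35
tcp_pos: [0.486, -0.1845, 0.0143]
orientation: [-0.0, 0.732, 0.681, -0.0]
wrist_force: [0.0, -0.3, -0.5]
finger_gap: 0.0246
clock: 16.75
tcp_pos: [0.4861, -0.1846, 0.0129]
orientation: [0.0, 0.733, 0.681, -0.0]
wrist_force: [-0.8, 1.1, 0.1]
finger_gap: 0.0245
```

```bash
python3 -m inch '[[0,0,0,0,0,0,0.9],[0,0,0,0,0,0,0.7],[0,0,0,0,0,0,0.65],[0,0,0,0,0,0,0.6],[0,0,0,0,0,0,0.5],[0,0,0,0,0,0,0.4],[0,0,0,0,0,0,0.3],[0,0,0,0,0,0,0.1],[0,0,0,0,0,0,0],[0,0,0,0,0,0,0],[0,0,0,0,0,0,0]]' 20; python3 -m inch '[[0,0,0,0,0,-0.1,0],[0,0,0,0,0,-0.3,0],[0,0,0,0,0,-0.6,0],[0,0,0,0,0,-0.6,0],[0,0,0,0,0,-0.6,0],[0,0,0,0,0,-0.6,0],[0,0,0,0,0,-0.6,0],[0,0,0,0,0,-0.5,0],[0,0,0,0,0,0,0],[0,0,0,0,0,0,0],[0,0,0,0,0,0,0]]'; python3 - <<'E'
from h import *
for n in ["scene","top"]: cv2.imwrite(f"pics/{n}10.png",cv2.cvtColor(env.read_camera(n),cv2.COLOR_RGB2BGR))
s=cv2.imread("pics/scene10.png")
P=np.r_[ringpts((.666,.077,.149),np.deg2rad(9.4)),polepts((.488,-.1845,.023),-.073)]
cv2.imwrite("pics/ov10.png",overlay(s,"scene",P,(220,150,200,150),4))
a=cv2.imread("pics/scene0.png")[300:370,170:270].astype(int);b=s[300:370,170:270].astype(int)
print("plain pole diff",abs(a-b).mean(),env.get_state()["wrist_force"])
E
```

```text
clock: 17.85
tcp_pos: [0.486, -0.1845, 0.0128]
orientation: [0.0, 0.733, 0.681, -0.0]
wrist_force: [0.4, 0.3, 0.2]
finger_gap: 0.0855
clock: 18.95
tcp_pos: [0.4854, -0.1841, 0.2068]
orientation: [-0.001, 0.732, 0.681, -0.0]
wrist_force: [-0.4, 0.1, -0.0]
finger_gap: 0.0856
plain pole diff 3.6311428571428572 [ 1.30906921 -0.60120773 -0.93398662]
```

View pics/ov10.png

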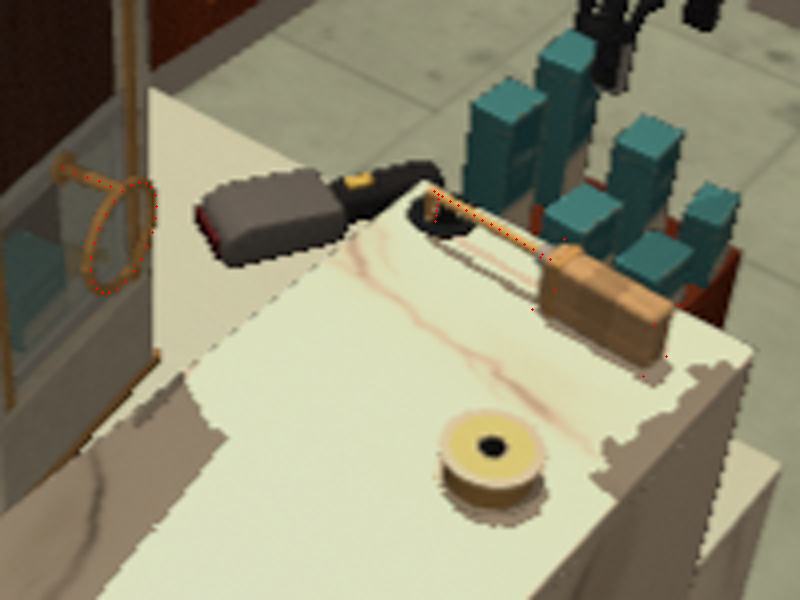

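View pics/scene10.png

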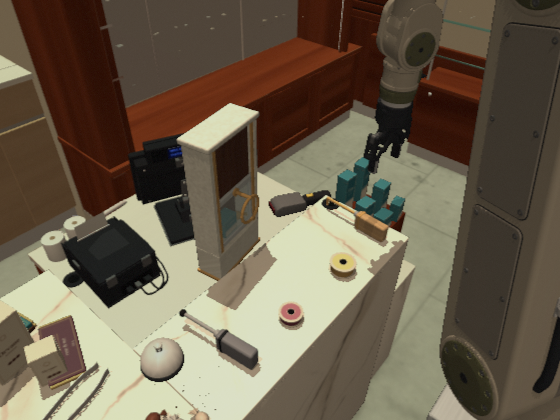

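The ring is at its shut height, around (248,206). The hook pole stands flat at about (370,225) and the plain pole is still at (235,345). The gripper is clear of everything, so I'm handing in.

```bash
python3 -c "
from workcell import env
print(env.hand_in())"
```

```text
the job is handed in; nothing more can be done
None
```

The sash is shut and the hook pole is back on its handle at its starting spot. I handed in at about 19 s of the 58 s; no verdict was reported.

- **What I did:** I gripped the wooden pole, put its hook through the ring and pulled the sash down until the wrist force jumped at the stop. I then raised the hook to the ring's middle, backed it out, stood the pole on the counter, released it and lifted the gripper about 19 cm clear.
- **Sash:** the last camera picture matches a ring centre at 149 mm, which is the shut height.
- **Hook pole:** it stands level, within a few mm of its starting spot.
- **Plain pole:** it looks unmoved in the picture; I did not measure its position again.
- **Gripper and case:** every picture showed the gripper well clear of the case, and the highest wrist force I read was about 6.5 N, at the stop.
- **One disagreement:** the ring first measured 267 mm above the counter, not 289 mm, so the sash seems to have started about 22 mm down. I used the measured height.

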